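# Hang the tamper in its ring holder

### The job

The coffee tamper was left upside down in the sleeve of the white cup rack. Lift it out and put it away in its brass ring holder: feel its handle gently down through the ring and lower it until the head rests on the ring, then let go. Do not drop it or force it against the ring, and leave the jug, cup and bowl where they stand.

Things in the scene. Friction and masses are not known exactly. Their poses are not given: they have to be found in the camera images.
- tamper: Loose coffee tamper, 0.25-0.45 kg, upside down: steel head (disc 52 mm across, 28 mm tall) above a straight dark wood handle 26 mm across, 75 mm long, flat square-edged end. Origin on the axis in the shoulder plane, where the head's flat underside meets the handle; +z points from handle to head: head z 0 to 28 mm, handle 0 to -75 mm. Round, yaw is free. Grip the head's sides from above
- handle_end (a point): Centre of the flat free end of the tamper's handle, 75 mm below the tamper's origin
- rack: White plastic cup rack, fixed, 100 mm (x) by 190 mm (y), origin at the centre of its underside, z up. Plate top 86 mm up. A round sleeve, 45 mm outside, 34 mm inside, stands at y = -45 mm, rim 110 mm up; at the start the tamper's handle hangs loosely in it, head on the rim. An empty cup opening 56 mm wide is at y = +45 mm
- holder: Steel tamper holder, fixed: base plate 115 x 80 x 10 mm (x -35 to +80 mm), 24 mm post at x = +60 mm, up to 105 mm high, and an arm (14 mm wide, top 14 mm below the rim) from it towards -x to an upright brass ring: 42 mm outside, 30.4 mm inside, 24 mm tall, open at both ends, no chamfer, rigid. Origin on the work surface under the nominal ring centre (see ring_nominal), z up
- ring_nominal (a point): Nominal centre of the ring's upper rim, 110 mm above the holder's origin. The real ring is NOT exactly there, its clamp was set by eye: its centre is off by an unknown amount of up to 7 mm either way along the holder's x and, independently, y, and its rim up to 3 mm higher or lower. It is level and does not give. Find its real place by touch or by eye
- jug: Bystander: steel milk frother jug with black lid and button, 82 mm wide, 125 mm tall, handle reaching 69 mm out along its +x; origin at the centre of its underside
- cup: Bystander: white ceramic espresso cup with a handle, 62 mm wide, 55 mm tall; origin at the centre of its underside
- bowl: Bystander: small olive wood bowl, 96 mm wide, 40 mm tall; origin at the centre of its underside
Mind the look-alikes: they are no part of the job. Leave any red look-alike of the tamper alone.

How it is judged:
By the outcome, as a careful person would: the job done as asked, in the order asked, and still so for the second after the job is handed in, with the robot touching nothing.
It also fails if it takes over 72 s, if anything falls off the work surface, if the arm or the gripper's body presses on something with over 40 N, if the wrist force passes 120 N, or if a joint passes its speed limit or range.

### The arm

A 6-joint arm with a two-finger parallel gripper is mounted at the origin on the work surface. World frame = base frame: x ahead of the robot, y to its left, z up, the work surface at z = 0. Lengths are in m, angles in rad, forces in N, time in s.
With the tool pointing down it reaches from about 0.35 to 0.85 m from the base axis. Payload 8.1 kg.
Tool frame: the origin (TCP) lies where the fingers leave the gripper's body, on its centre line; the fingertips stand 84 mm ahead of it and the grasp point (between the pads) lies 65 mm ahead of it; z points along the fingers, y is the line along which they close (so a half turn about z gives the same grasp; the last joint's range is limited). The gripper opens to 93 mm and grips with 3 to 60 N. Pads are 15 mm wide; open, the fingers measure 128 mm over their backs; the gripper's body (75 mm by 188 mm) begins 65 mm behind the grasp point.
Start: joints at [-1.345, 0.13, 1.488, -0, 1.523, -0.085], TCP at [0.184, -0.571, 0.303] pointing down, gripper open.
Joint ranges: [-2.96, 2.96], [-0.89, 2.26], [0.02, 2.5], [-1.34, 4.48], [0, 2.73], [-2.66, 2.66]. Speed limits (rad/s): [2.39, 2.39, 2.79, 3.14, 3.14, 3.14].

### API

Orientations are given as a rotation vector (axis times angle).
In Python, from plant import robot gives the robot as it stands.
- The arm moves only by the shell command python3 -m jog 'ROWS' [FORCE]. ROWS is text: rows parted by semicolons, each of 5 numbers parted by spaces: the opening, from 0 (shut) to 1 (fully open), then the shift along the tool's x, y, z in m, then the turn about the tool's z in degrees. A call has 1 to 10 rows; each row shifts and turns the commanded pose from where the row before left it, along the tool's axes as they then stand; what a row does not reach is not made up. A row lasts 1/12 s, in which the tool goes at most 41.7 mm and 7.16 degrees, less where a joint would pass 70% of its speed; a pose out of reach is approached as far as the arm can. A call with a gripper value outside its range is refused whole. The fingers move at their own pace and stop on an object; FORCE is the grip in N (left out, the last holds). Time passes only in rows, so rows that do not move let the fingers close. It gives the time, the measured TCP pose, the force, the opening and the grip force at its end, in the units of the state.
- robot.read_state(): the state, without advancing time (a new reading comes with each control period).
- robot.read_camera(name): name is "scene" or "side" or "wrist"; returns a dict with "color" (420x560x3 uint8, red, green, blue), "intrinsics" (3x3 intrinsics, pixels), "k1" (the pictures are not rectified: a ray, as slopes to the right and down, at radius r is drawn at 1 + k1 r^2 times it, then the intrinsics apply), "pose" (4x4, takes a point from camera to world coordinates); the wrist camera has in their place "tool_from_camera" (4x4, takes a point from camera to tool coordinates, whose origin is the TCP and whose axes are the flange's). Camera axes: x right, y down, z forward; pixel columns grow to the right and rows downward; lengths in m; the calibration is good to about 2 mm. A picture is of the moment at which its call begins: read the wrist's pose just before it. There is no depth.
- robot.close_job(): hands the job in; it is judged then, once.
The state is a dict: "t": time; "q": joint angles; "dq": joint speeds; "joint_torque": joint torques, N m; "tool_pos": TCP position; "orientation": TCP orientation; "force": force on the tool from outside, world axes, zero at the start; "wrist_torque": the same for the moment, N m; "opening": finger opening in m; "gripper_force": force on a finger pad.
Only numpy, scipy, OpenCV 4.12 (cv2) and the standard library are available. Lean on these libraries where they do the work, as an engineer would, in place of code of your own. Each camera call takes 0.05 s, during which the arm holds its last target. There are 200 camera calls.

## Working session

There is one attempt and no reset: what is moved stays moved. The work goes in short steps, Python scripts to look and compute and a shell command to move; the robot and the scene stay as the last step left them, time stands still between calls to the robot, and variables do not carry over. Pictures are saved under pics/ and viewed, at most 12 in all, crops included, and the job is handed in when it is done.

```bash
mkdir -p pics; cat > h.py <<'E'
import numpy as np, cv2
from scipy.spatial.transform import Rotation as R
from plant import robot
def cam(n):
    s=robot.read_state(); c=robot.read_camera(n)
    if n=="wrist":
        T=np.eye(4);T[:3,:3]=R.from_rotvec(s["orientation"]).as_matrix();T[:3,3]=s["tool_pos"]
        c["pose"]=T@np.array(c["tool_from_camera"])
    return c
def save(c,f): cv2.imwrite(f,c["color"][:,:,::-1])
def ray(c,u,v):
    d=np.array([c["k1"],0,0,0],float)
    p=cv2.undistortPoints(np.array([[[u,v]]],float),np.array(c["intrinsics"],float),d)[0,0]
    P=np.array(c["pose"]); r=P[:3,:3]@np.array([p[0],p[1],1]); return P[:3,3],r/np.linalg.norm(r)
def onplane(c,u,v,z):
    o,d=ray(c,u,v); return o+d*(z-o[2])/d[2]
def cross(a,b):
    (o1,d1),(o2,d2)=a,b
    A=np.stack([d1,-d2],1); t=np.linalg.lstsq(A,o2-o1,rcond=None)[0]
    p,q=o1+t[0]*d1,o2+t[1]*d2; return (p+q)/2,np.linalg.norm(p-q)
def proj(c,X):
    P=np.linalg.inv(np.array(c["pose"])); x=P[:3,:3]@np.array(X)+P[:3,3]
    return cv2.projectPoints(x.reshape(1,1,3),np.zeros(3),np.zeros(3),np.array(c["intrinsics"],float),np.array([c["k1"],0,0,0],float))[0].ravel()
E
python3 - <<'E'
from h import *
s=robot.read_state();print(s)
a,b,w=cam("scene"),cam("side"),cam("wrist")
np.save
for c in(a,b,w):print(np.round(c["pose"],3).tolist(),c["k1"],np.round(c["intrinsics"],1).tolist())
save(a,"pics/a.png");save(b,"pics/b.png");save(w,"pics/w.png")
E
```

```text
{'t': 0.0, 'q': array([-1.34540060e+00,  1.31148043e-01,  1.48929966e+00, -9.31683915e-07,
        1.52298326e+00, -8.54026206e-02]), 'dq': array([ 0.00079957, -0.00065194,  0.00012231, -0.0021135 ,  0.00020911,
       -0.00054263]), 'joint_torque': array([-1.57786915e-03, -5.59838784e+01, -4.91765606e+01,  7.61963823e-02,
        3.51339590e-02, -1.29298564e-04]), 'tool_pos': array([ 0.18341651, -0.57083629,  0.30168395]), 'orientation': array([-3.10192426e+00, -4.85954615e-01,  2.03296406e-04]), 'force': array([-0.85726218, -0.38935006,  0.30609188]), 'wrist_torque': array([-0.01651318,  0.05684255,  0.02190722]), 'gripper_force': 0.0, 'opening': 0.09269441210108073}
[[-0.363, 0.689, -0.627, 1.063], [0.931, 0.255, -0.26, 0.231], [-0.019, -0.678, -0.734, 0.652], [0.0, 0.0, 0.0, 1.0]] -0.00044593777054440794 [[449.1, 0.0, 276.9], [0.0, 449.1, 210.2], [0.0, 0.0, 1.0]]
[[-0.94, -0.249, 0.235, 0.347], [-0.342, 0.694, -0.633, 0.607], [-0.005, -0.675, -0.738, 0.795], [0.0, 0.0, 0.0, 1.0]] -0.014461939226086351 [[452.0, 0.0, 280.3], [0.0, 452.0, 205.6], [0.0, 0.0, 1.0]]
[[0.306, -0.913, -0.269, 0.258], [-0.952, -0.294, -0.084, -0.546], [-0.003, 0.282, -0.96, 0.383], [0.0, 0.0, 0.0, 1.0]] -0.0006940378910434957 [[358.8, 0.0, 274.8], [0.0, 358.8, 207.4], [0.0, 0.0, 1.0]]
```

View pics/a.png

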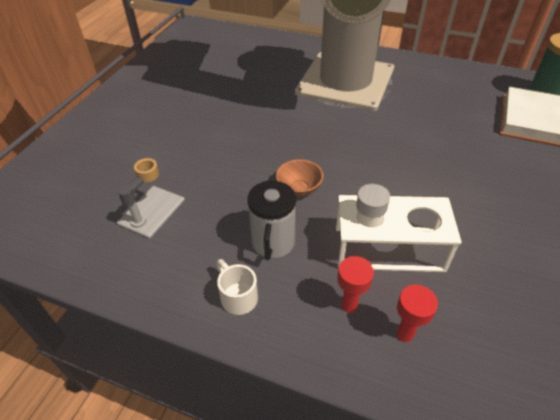

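View pics/b.png

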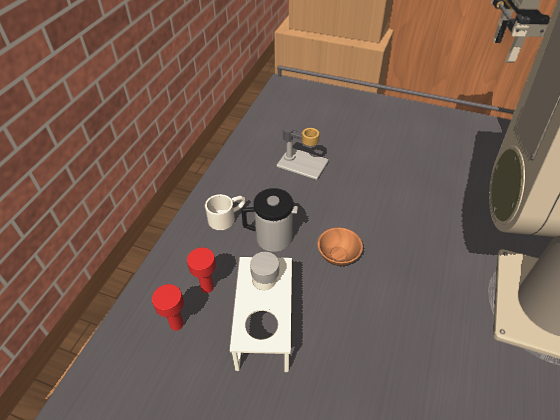

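The scene view shows the tamper head at about (373,195) on the rack, the ring at (146,165), the jug at (272,220) between them, the cup at (238,290), the bowl at (299,180) and red look-alikes at (355,280) and (417,310). In the side view the head is at (264,263) and the ring at (310,134).

```bash
python3 - <<'E'
from h import *
a,b=cam("scene"),cam("side")
def two(p,q): X,e=cross(ray(a,*p),ray(b,*q)); return np.round(X,4),round(e,4)
print("head top rough",two((373,195),(264,261)), onplane(a,373,195,.138),onplane(b,264,261,.138))
for n,c in(("a",a),("b",b)):
    hsv=cv2.cvtColor(c["color"],cv2.COLOR_RGB2HSV)
    m=cv2.inRange(hsv,(12,120,80),(28,255,255))
    roi=np.zeros_like(m); 
    if n=="a": roi[150:190,125:170]=1
    else: roi[120:150,295:325]=1
    ys,xs=np.nonzero(m*roi); print(n,len(xs),xs.min(),xs.max(),ys.min(),ys.max(),xs.mean(),ys.mean())
    print("ring plane",onplane(c,(xs.min()+xs.max())/2,{"a":166,"b":134}[n],.11))
print("ring",two((146,167),(310,134)))
print("jug lid",two((271,198),(273,203)),"bowl",onplane(a,300,178,.04),onplane(b,340,243,.04))
print("cup",onplane(a,238,280,.055),onplane(b,220,206,.055))
# rack corners z=.086
for c,ps in((a,[(338,198),(450,199),(457,240),(339,240)]),(b,[(240,258),(291,258),(291,350),(232,350)])):
    print([np.round(onplane(c,*p,.086),3).tolist() for p in ps])
print("base",[np.round(onplane(a,*p,.01),3).tolist() for p in[(152,188),(184,206),(153,232),(120,214)]],[np.round(onplane(b,*p,.01),3).tolist() for p in[(287,151),(328,163),(320,176),(278,164)]])
for n,c,r in(("a",a,(110,145,80,95)),("h",a,(340,170,80,80)),("b",b,(265,110,75,75)),("hb",b,(225,240,80,80))):
    x,y,w,h=r; cv2.imwrite(f"pics/c{n}.png",cv2.resize(c["color"][y:y+h,x:x+w,::-1],(390,290),interpolation=cv2.INTER_CUBIC))
cv2.imwrite("pics/m.png",np.vstack([np.hstack([cv2.imread("pics/ca.png"),cv2.imread("pics/ch.png")]),np.hstack([cv2.imread("pics/cb.png"),cv2.imread("pics/chb.png")])]))
E
```

```text
head top rough (array([0.5385, 0.1803, 0.1385]), np.float64(0.0033)) [0.53934076 0.18169331 0.138     ] [0.53825257 0.17816745 0.138     ]
a 422 134 158 158 181 146.40284360189574 169.1611374407583
ring plane [ 0.58013533 -0.22447001  0.11      ]
b 262 302 318 128 145 310.0419847328244 136.24427480916032
ring plane [ 0.57825935 -0.22361819  0.11      ]
ring (array([ 0.5793, -0.2263,  0.107 ]), np.float64(0.0013))
jug lid (array([0.5808, 0.0216, 0.1143]), np.float64(0.0002)) bowl [0.44287057 0.02615357 0.04      ] [0.43319779 0.01710285 0.04      ]
cup [0.71454568 0.01690703 0.055     ] [0.70861515 0.01857409 0.055     ]
[[0.515, 0.121, 0.086], [0.45, 0.304, 0.086], [0.54, 0.325, 0.086], [0.605, 0.149, 0.086]]
[[0.599, 0.153, 0.086], [0.507, 0.12, 0.086], [0.446, 0.296, 0.086], [0.538, 0.329, 0.086]]
base [[0.545, -0.259, 0.01], [0.567, -0.172, 0.01], [0.647, -0.194, 0.01], [0.63, -0.279, 0.01]] [[0.648, -0.256, 0.01], [0.533, -0.247, 0.01], [0.538, -0.194, 0.01], [0.653, -0.201, 0.01]]
```

View pics/m.png

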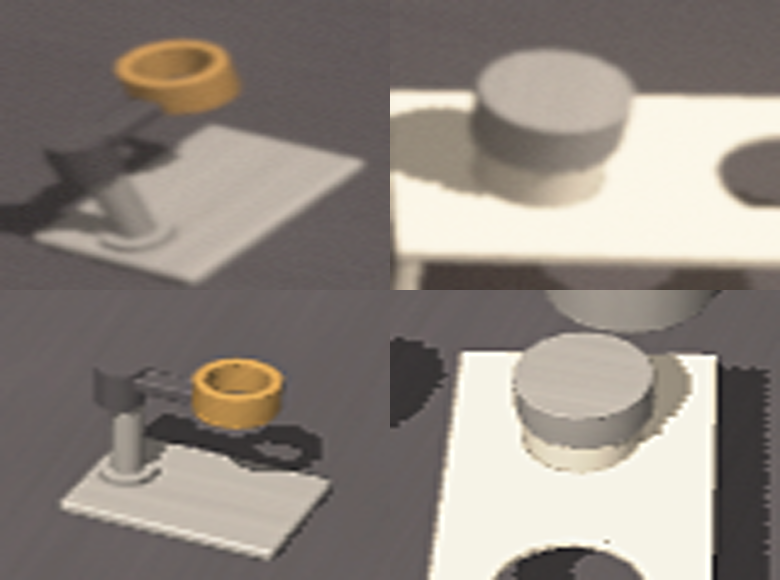

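The crops confirm the head's top centre at (373.8,195.1) in the scene view and (264.6,263.4) in the side view. The ring's rim centre is at (145.7,165.6) and (310.8,133.0). First I align the tool with the world axes, then travel.

```bash
python3 -m jog '1 0 0 -0.015 5.95; 1 0 0 -0.015 5.95; 1 0 0 0 5.95; 1 0.017 -0.037 0 0; 1 0.017 -0.037 0 0; 1 0.017 -0.037 0 0; 1 0.017 -0.037 0 0; 1 0.017 -0.037 0 0; 1 0.017 -0.037 0 0; 1 0.017 -0.037 0 0' && python3 -m jog '1 0.017 -0.037 0 0; 1 0.017 -0.037 0 0; 1 0.017 -0.037 0 0; 1 0.017 -0.037 0 0; 1 0.017 -0.037 0 0; 1 0.017 -0.037 0 0; 1 0.017 -0.037 0 0; 1 0.017 -0.037 0 0; 1 0.017 -0.037 0 0; 1 0 0 0 0'
```

```text
t: 1.08
tool_pos: [0.3029, -0.3105, 0.3327]
orientation: [3.141, -0.002, 0.0]
force: [1.3, 0.3, -0.1]
opening: 0.093
gripper_force: 0.0
t: 1.92
tool_pos: [0.4573, 0.0265, 0.3326]
orientation: [-3.139, -0.008, -0.001]
force: [0.3, -0.5, 1.1]
opening: 0.0929
gripper_force: 0.0
```

```bash
python3 -m jog '1 0.016 -0.031 0 0; 1 0.016 -0.031 0 0; 1 0.016 -0.031 0 0; 1 0.016 -0.031 0 0; 1 0.016 -0.030 0 0; 1 0 0 0.03 0; 1 0 0 0.03 0; 1 0 0 0 0; 1 0 0 0 0; 1 0 0 0 0' && python3 - <<'E'
from h import *
c=cam("wrist");save(c,"pics/w1.png");print(proj(c,[.538,.180,.138]), robot.read_state()["tool_pos"])
E
```

```text
t: 2.75
tool_pos: [0.5364, 0.1741, 0.2742]
orientation: [-3.141, 0.002, -0.002]
force: [-0.1, 0.1, 0.8]
opening: 0.0931
gripper_force: 0.0
[267.12902271 226.66908624] [0.53683537 0.1742025  0.27507248]
```

View pics/w1.png

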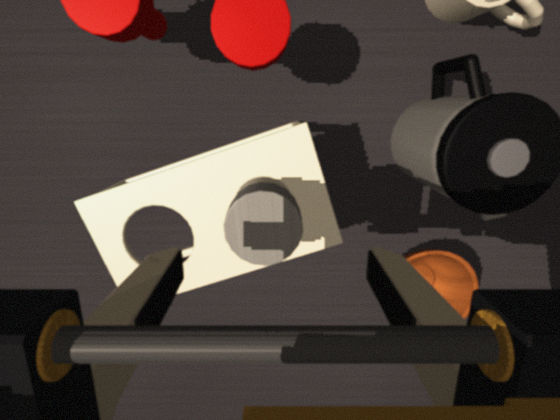

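The head's top disc is centred near (264,227), about 2 mm further in +y than predicted. The fingers straddle it, and the jug is well clear on the right.

```bash
python3 -m jog '1 0.0015 -0.007 0 0; 1 0 0 0.02 0; 1 0 0 0.02 0; 1 0 0 0.02 0; 1 0 0 0.015 0; 1 0 0 0.007 0; 1 0 0 0 0; 1 0 0 0 0; 0.7 0 0 0 0; 0.6 0 0 0 0' 25 && python3 -m jog '0.5 0 0 0 0; 0.5 0 0 0 0; 0.4 0 0 0 0; 0.4 0 0 0 0; 0.4 0 0 0 0;0.4 0 0 0 0;0.4 0 0 0 0;0.4 0 0 0 0' 25
```

```text
t: 3.63
tool_pos: [0.5386, 0.1817, 0.1926]
orientation: [-3.141, 0.001, -0.004]
force: [-0.4, -0.6, 0.0]
opening: 0.084
gripper_force: 0.0
t: 4.3
tool_pos: [0.5376, 0.1815, 0.1908]
orientation: [-3.141, 0.001, -0.0]
force: [-0.2, -0.1, 1.4]
opening: 0.0518
gripper_force: 25.0
```

```bash
python3 -m jog '0.4 0 0 -0.005 0; 0.4 0 0 -0.01 0; 0.4 0 0 -0.02 0; 0.4 0 0 -0.025 0; 0.4 0 0 -0.025 0; 0.4 0 0 -0.025 0; 0.4 0 0 -0.025 0; 0.4 0 0 -0.02 0; 0.4 0 0 0 0; 0.4 0 0 0 0' 40 && python3 - <<'E'
from h import *
a,b=cam("scene"),cam("side")
print(robot.read_state())
i=a["color"][60:300,290:470,::-1];j=b["color"][120:360,180:360,::-1]
cv2.imwrite("pics/l.png",np.hstack([cv2.resize(i,(400,533)),cv2.resize(j,(400,533))]))
E
```

```text
t: 5.13
tool_pos: [0.5381, 0.1816, 0.3472]
orientation: [-3.141, 0.001, -0.005]
force: [-0.5, -0.3, -3.4]
opening: 0.0511
gripper_force: 40.0
{'t': 5.2333, 'q': array([ 2.35209634e-01,  2.87249112e-02,  1.52066885e+00, -1.60267873e-05,
        1.59463911e+00,  1.80675564e+00]), 'dq': array([-0.00049458,  0.01328926,  0.01709146, -0.00150336,  0.00179225,
       -0.00151401]), 'joint_torque': array([ 1.87634071e-02, -5.48913896e+01, -5.33317924e+01, -3.51179107e-03,
       -9.29699116e-02, -3.72783370e-05]), 'tool_pos': array([0.53700313, 0.18133516, 0.34394899]), 'orientation': array([ 3.14100508e+00, -1.17793983e-03, -3.72063583e-03]), 'force': array([-0.57013831, -0.67346879, -4.35195604]), 'wrist_torque': array([ 0.0113491 ,  0.01397774, -0.02451393]), 'gripper_force': 39.99928643926978, 'opening': 0.05141262098814712}
```

View pics/l.png

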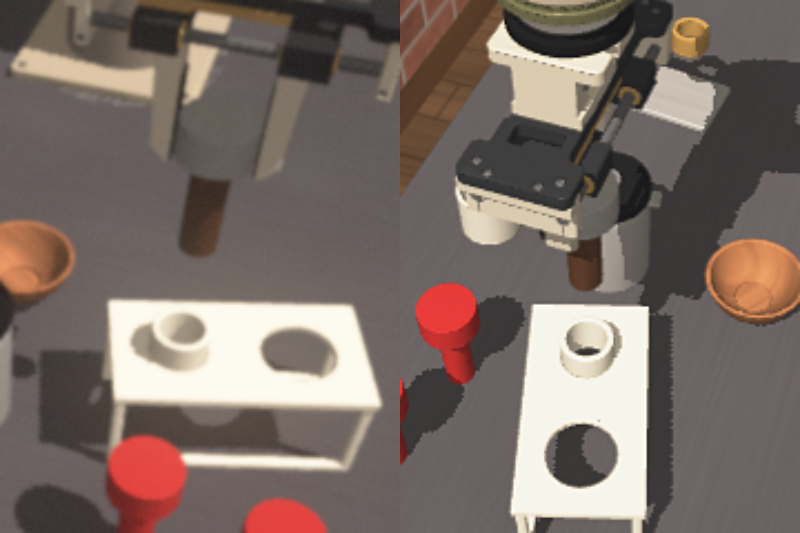

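The tamper hangs vertically in the grip, the handle is clear of the sleeve, and the rack is undisturbed. Travelling over the jug to the ring with the handle end at about 0.187 m.

```bash
python3 -m jog '0.4 0.002 0.015 0 0; 0.4 0.003 0.03 0 0; 0.4 0.004 0.035 0 0; 0.4 0.004 0.035 0 0; 0.4 0.004 0.035 0 0; 0.4 0.004 0.035 0 0; 0.4 0.004 0.035 0 0; 0.4 0.004 0.035 0 0; 0.4 0.004 0.035 0 0; 0.4 0.004 0.035 0 0' && python3 -m jog '0.4 0.004 0.035 0 0; 0.4 0 0.03 0 0; 0.4 0 0.015 0 0; 0.4 0 0 0.015 0;0.4 0 0 0.010 0;0.4 0 0 0 0;0.4 0 0 0 0;0.4 0 0 0 0' && python3 - <<'E'
from h import *
a,b=cam("scene"),cam("side");w=cam("wrist")
np.savez
print(robot.read_state()["tool_pos"],robot.read_state()["force"])
i=a["color"][80:200,90:200,::-1];j=b["color"][50:170,255:365,::-1]
i=cv2.resize(i,(400,436),interpolation=cv2.INTER_CUBIC);j=cv2.resize(j,(400,436),interpolation=cv2.INTER_CUBIC)
cv2.imwrite("pics/r.png",np.hstack([i,j]));save(w,"pics/w2.png")
E
```

```text
t: 6.07
tool_pos: [0.5734, -0.145, 0.343]
orientation: [-3.14, 0.001, 0.006]
force: [0.0, 0.4, -2.6]
opening: 0.0512
gripper_force: 40.0
t: 6.73
tool_pos: [0.5783, -0.2225, 0.3206]
orientation: [-3.141, -0.001, 0.001]
force: [-0.1, -0.5, -3.0]
opening: 0.0515
gripper_force: 40.0
[ 0.57867763 -0.2229797   0.32170877] [-0.07723483  0.88521055 -2.50097318]
```

View pics/r.png

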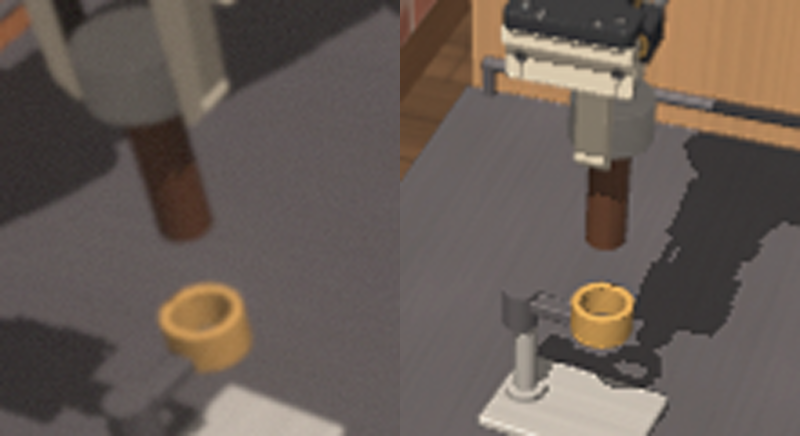

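View pics/w2.png

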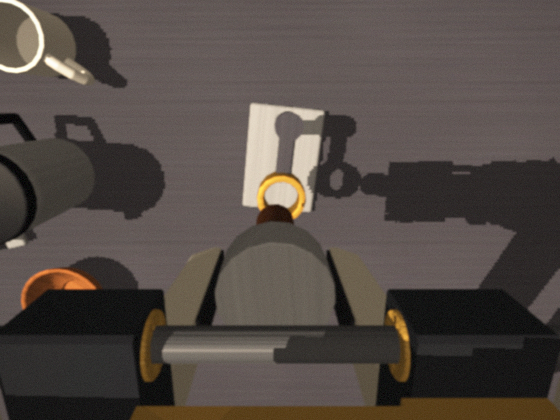

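The scene crop shows the handle end centred near (141,141) px with the ring rim at (146.5,168). The side crop puts the handle end near (311,115) and the ring rim at (310.7,133). In the wrist view the ring centre is at (282,197).

```bash
cat > m.py <<'E'
from h import *
def hull(c,roi,lo,hi):
    x,y,w,h=roi; hsv=cv2.cvtColor(c["color"],cv2.COLOR_RGB2HSV)
    m=np.zeros(hsv.shape[:2],np.uint8); m[y:y+h,x:x+w]=cv2.inRange(hsv,lo,hi)[y:y+h,x:x+w]
    cs=cv2.findContours(m,cv2.RETR_EXTERNAL,cv2.CHAIN_APPROX_NONE)[0]
    k=cv2.convexHull(max(cs,key=cv2.contourArea)); M=cv2.moments(k)
    return (M["m10"]/M["m00"],M["m01"]/M["m00"]),cv2.boundingRect(k)
def both(A,B,a,b):
    X,e=cross(ray(a,*A),ray(b,*B)); return np.round(X,4),round(float(e),4)
E
python3 - <<'E'
from m import *
a,b,w=cam("scene"),cam("side"),cam("wrist")
br=((14,120,80),(28,255,255))
A=hull(a,(125,150,45,40),*br);B=hull(b,(295,120,30,30),*br);W=hull(w,(240,150,80,90),*br)
print(A,B,W);X,e=both(A[0],B[0],a,b);print("ring mid",X,e)
print("end seen",both((140.9,141.1),(311.4,114.6),a,b))
s=robot.read_state()["tool_pos"]; E=s+[0,0,-.157]; print("end pred",E,proj(a,E),proj(b,E),proj(w,E))
print("ring top in w",proj(w,X+[0,0,.012]))
# handle mask edges per row: axis columns
for n,c,roi in(("a",a,(120,112,32,36)),("b",b,(300,92,28,30))):
    x,y,ww,h=roi; I=c["color"][y:y+h,x:x+ww].astype(int); m=(I[:,:,0]-I[:,:,2]>18)
    for r in range(0,h,3):
        xs=np.nonzero(m[r])[0]
        if len(xs): print(n,y+r,x+xs.min(),x+xs.max())
E
```

```text
((146.3800886739218, 169.26481257557435), (134, 158, 25, 24)) ((310.08907446068196, 136.34864300626305), (302, 128, 17, 18)) ((280.6681231187494, 195.3614914069327), (257, 172, 48, 47))
ring mid [ 0.5787 -0.2273  0.0999] 0.0
end seen (array([ 0.5773, -0.2218,  0.167 ]), 0.0019)
end pred [ 0.57851757 -0.22331705  0.16444594] [139.7597783  142.03701843] [310.86130886 115.42226118] [276.18600398 219.02334788]
ring top in w [280.73327829 199.31615989]
a 112 139 143
a 115 125 138
a 118 126 139
a 121 127 140
a 124 128 142
a 127 128 143
a 130 130 144
a 133 130 145
a 136 132 146
a 139 133 147
a 142 134 146
a 145 136 144
b 92 303 312
b 95 307 317
b 98 307 317
b 101 307 317
b 104 306 316
b 107 306 316
b 110 306 316
b 113 306 316
b 116 306 315
```

```bash
python3 -m jog '0.4 0 0.004 0.01 0; 0.4 0 0 0.015 0; 0.4 0 0 0.010 0; 0.4 0 0 0.006 0;0.4 0 0 0 0;0.4 0 0 0 0;0.4 0 0 0 0' && python3 - <<'E'
from m import *
a,b,w=cam("scene"),cam("side"),cam("wrist")
s=robot.read_state()["tool_pos"]; print(s,robot.read_state()["force"])
f=lambda c,x,y,W,H,o:cv2.resize(c["color"][y:y+H,x:x+W,::-1],o,interpolation=cv2.INTER_CUBIC)
cv2.imwrite("pics/s.png",np.vstack([np.hstack([f(a,115,125,60,45,(400,300)),f(b,280,95,60,45,(400,300))]),np.hstack([f(w,220,145,120,90,(400,300))]*2)]))
for z in(.157,):
    E=s+[0,0,-z]; print(E,proj(a,E),proj(b,E),proj(w,E))
E
```

```text
t: 7.62
tool_pos: [0.5785, -0.2277, 0.2804]
orientation: [3.141, -0.001, 0.001]
force: [0.3, 0.1, -3.3]
opening: 0.0514
gripper_force: 40.0
[ 0.57862139 -0.22770604  0.2807211 ] [ 0.05345631 -0.21404494 -2.79090845]
[ 0.57862139 -0.22770604  0.1237211 ] [143.15098537 159.36010775] [310.61668855 128.39722241] [275.99783882 219.07560532]
```

View pics/s.png

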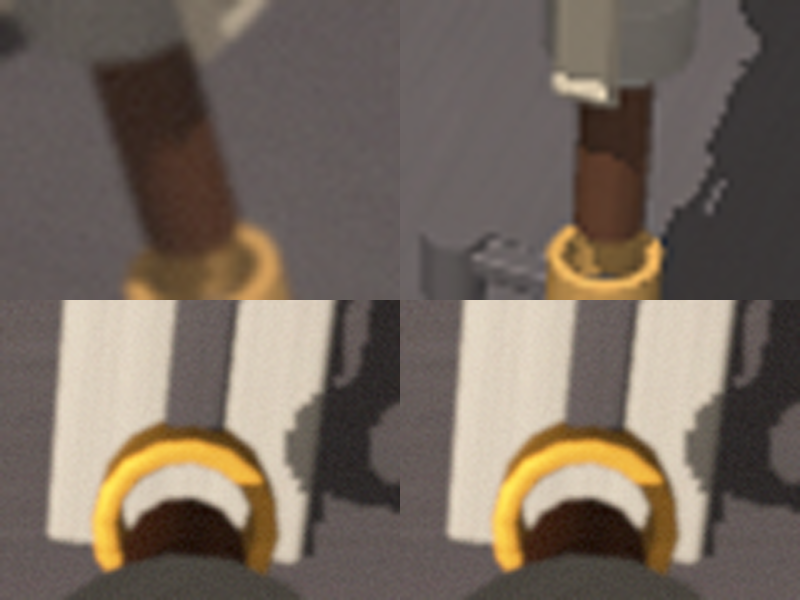

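The wrist crop shows the ring and handle laterally concentric, both at column 275. The handle's far edge (crop row 498) is inside the ring's inner far edge (463), so I use those rows to check x.

```bash
python3 - <<'E'
from m import *
w=cam("wrist"); F=lambda u,v:(220+(u+.5)*.3-.5,145+(v-300+.5)*.3-.5)
for n,v,z,d in(("inner",463,.112,.0152),("outer",438,.112,.021),("handle",498,.1237,.013)): print(n,onplane(w,*F(186,v),z)-[d,0,0])
for z in (.109,.115):print(onplane(w,*F(186,463),z)-[.0152,0,0])
a=cam("scene");print("rim",both((a and (115+210.5*.15-.5)),0,0,0) if 0 else "")
print(robot.read_state()["tool_pos"])
E
```

```text
inner [ 0.57883968 -0.22731401  0.112     ]
outer [ 0.5785617  -0.22731689  0.112     ]
handle [ 0.57649915 -0.22729769  0.1237    ]
[ 0.57808663 -0.2273172   0.109     ]
[ 0.57959273 -0.22731082  0.115     ]
rim 
[ 0.57851532 -0.22762299  0.28045074]
```

Both views put the handle about 2 mm short of the ring in x. I shift 2 mm and feel downwards.

```bash
python3 -m jog '0.4 0.0018 0 0 0; 0.4 0 0 0.003 0; 0.4 0 0 0.003 0; 0.4 0 0 0.002 0; 0.4 0 0 0 0; 0.4 0 0 0.001 0; 0.4 0 0 0.001 0; 0.4 0 0 0.001 0; 0.4 0 0 0 0; 0.4 0 0 0 0'; python3 -m jog '0.4 0 0 0.001 0; 0.4 0 0 0.001 0; 0.4 0 0 0.001 0; 0.4 0 0 0 0; 0.4 0 0 0 0'
```

```text
t: 8.7
tool_pos: [0.5801, -0.2275, 0.2687]
orientation: [-3.142, 0.001, 0.0]
force: [0.0, 0.3, -3.6]
opening: 0.0512
gripper_force: 40.0
t: 9.12
tool_pos: [0.58, -0.2275, 0.2656]
orientation: [-3.142, 0.001, 0.0]
force: [-0.0, -0.5, -2.1]
opening: 0.0513
gripper_force: 40.0
```

```bash
python3 -m jog '0.4 0 0 0.001 0; 0.4 0 0 0.001 0; 0.4 0 0 0.001 0; 0.4 0 0 0 0; 0.4 0 0 0 0'; python3 -m jog '0.4 0 0 0.001 0; 0.4 0 0 0.001 0; 0.4 0 0 0.001 0; 0.4 0 0 0 0; 0.4 0 0 0 0';python3 - <<'E'
from m import *
a,b,w=cam("scene"),cam("side"),cam("wrist")
s=robot.read_state();print(s["wrist_torque"],s["force"])
f=lambda c,x,y,W,H,o:cv2.resize(c["color"][y:y+H,x:x+W,::-1],o,interpolation=cv2.INTER_CUBIC)
cv2.imwrite("pics/s2.png",np.vstack([np.hstack([f(a,115,125,60,60,(400,300)),f(b,280,95,60,60,(400,300))]),np.hstack([f(w,220,145,120,90,(400,300))]*2)]))
E
```

```text
t: 9.53
tool_pos: [0.58, -0.2275, 0.2626]
orientation: [-3.141, 0.001, 0.0]
force: [0.8, 0.1, -2.7]
opening: 0.0515
gripper_force: 40.0
t: 9.95
tool_pos: [0.58, -0.2275, 0.2596]
orientation: [-3.142, 0.001, 0.0]
force: [0.2, 0.8, -2.7]
opening: 0.0515
gripper_force: 40.0
[ 0.0946545   0.01173902 -0.04320096] [ 0.08544249 -0.08546105 -3.01499804]
```

View pics/s2.png

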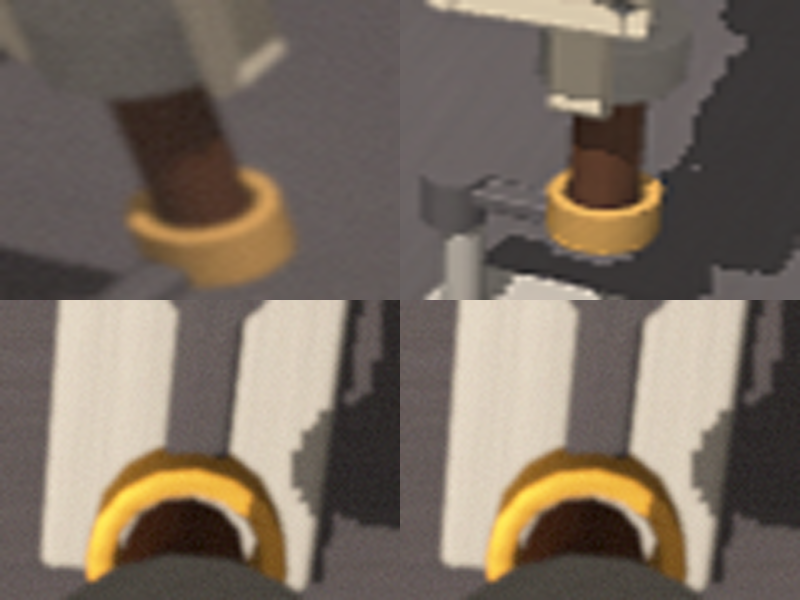

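The handle is inside the ring in all views, with a visible gap around it and no contact force. I continue down, checking the force.

```bash
python3 -m jog '0.4 0 0.0004 0.001 0; 0.4 0 0 0.002 0; 0.4 0 0 0.002 0; 0.4 0 0 0.002 0; 0.4 0 0 0.002 0; 0.4 0 0 0.002 0; 0.4 0 0 0.002 0; 0.4 0 0 0.001 0; 0.4 0 0 0 0; 0.4 0 0 0 0'
```

```text
t: 10.93
tool_pos: [0.5801, -0.2279, 0.2457]
orientation: [-3.142, 0.001, 0.0]
force: [-0.0, -0.7, -2.7]
opening: 0.0516
gripper_force: 40.0
```

```bash
python3 -m jog '0.4 0 0 0.002 0; 0.4 0 0 0.002 0; 0.4 0 0 0.002 0; 0.4 0 0 0.002 0; 0.4 0 0 0.002 0; 0.4 0 0 0.002 0; 0.4 0 0 0.002 0; 0.4 0 0 0.002 0; 0.4 0 0 0 0; 0.4 0 0 0 0'; python3 -c "
from plant import robot
print(robot.read_state()['wrist_torque'])"
```

```text
t: 11.77
tool_pos: [0.58, -0.2279, 0.2295]
orientation: [-3.141, 0.001, 0.001]
force: [0.4, 0.6, -3.5]
opening: 0.0513
gripper_force: 40.0
[0.06053286 0.01423566 0.00262258]
```

```bash
python3 -m jog '0.4 0 0 0.003 0; 0.4 0 0 0.003 0; 0.4 0 0 0.003 0; 0.4 0 0 0.003 0; 0.4 0 0 0.003 0; 0.4 0 0 0.003 0; 0.4 0 0 0.003 0; 0.4 0 0 0.002 0; 0.4 0 0 0.001 0; 0.4 0 0 0 0'
```

```text
t: 12.6
tool_pos: [0.5799, -0.2279, 0.2054]
orientation: [-3.141, 0.001, 0.001]
force: [0.6, -0.7, -2.6]
opening: 0.051
gripper_force: 40.0
```

```bash
python3 -m jog '0.4 0 0 0.001 0; 0.4 0 0 0.001 0; 0.4 0 0 0.001 0; 0.4 0 0 0.001 0; 0.4 0 0 0 0; 0.4 0 0 0 0'; python3 -c "
from plant import robot
print(robot.read_state()['force'])"
```

```text
t: 13.1
tool_pos: [0.58, -0.228, 0.2017]
orientation: [-3.142, 0.001, 0.0]
force: [-0.1, 0.1, -2.7]
opening: 0.051
gripper_force: 40.0
[-0.07128424  0.12585108 -2.65927806]
```

```bash
python3 -m jog '0.4 0 0 0.001 0; 0.4 0 0 0.001 0; 0.4 0 0 0.001 0; 0.4 0 0 0 0'; python3 -m jog '0.4 0 0 0.001 0; 0.4 0 0 0.001 0; 0.4 0 0 0 0;0.4 0 0 0 0'
```

```text
t: 13.43
tool_pos: [0.5799, -0.2279, 0.1984]
orientation: [-3.141, 0.001, 0.001]
force: [0.2, -1.0, -3.9]
opening: 0.051
gripper_force: 40.0
t: 13.77
tool_pos: [0.58, -0.2279, 0.1966]
orientation: [-3.141, 0.001, 0.0]
force: [0.2, 1.0, -3.0]
opening: 0.0513
gripper_force: 40.0
```

Single 1 mm feel steps from here.

```bash
python3 -m jog '0.4 0 0 0.0007 0; 0.4 0 0 0 0; 0.4 0 0 0 0'
```

```text
t: 14.02
tool_pos: [0.5801, -0.2279, 0.196]
orientation: [-3.142, 0.001, 0.0]
force: [0.3, -0.4, -3.0]
opening: 0.0513
gripper_force: 40.0
```

```bash
python3 -m jog '0.4 0 0 0.0007 0; 0.4 0 0 0 0; 0.4 0 0 0 0'
```

```text
t: 14.27
tool_pos: [0.58, -0.2279, 0.1953]
orientation: [-3.142, 0.001, 0.0]
force: [-0.6, -0.5, -2.5]
opening: 0.0513
gripper_force: 40.0
```

```bash
python3 -m jog '0.4 0 0 0.0005 0; 0.4 0 0 0 0; 0.4 0 0 0 0'
```

```text
t: 14.52
tool_pos: [0.58, -0.2279, 0.1948]
orientation: [-3.142, 0.001, 0.0]
force: [-0.3, -0.4, -3.2]
opening: 0.0514
gripper_force: 40.0
```

```bash
python3 -m jog '0.4 0 0 0.0006 0; 0.4 0 0 0 0; 0.4 0 0 0 0'
```

```text
t: 14.77
tool_pos: [0.58, -0.2279, 0.1941]
orientation: [-3.142, 0.001, 0.0]
force: [-0.4, -0.6, -2.0]
opening: 0.0512
gripper_force: 40.0
```

```bash
python3 -m jog '0.4 0 0 0.0006 0; 0.4 0 0 0 0; 0.4 0 0 0 0'
```

```text
t: 15.02
tool_pos: [0.58, -0.2279, 0.1936]
orientation: [-3.142, 0.001, 0.0]
force: [0.5, 0.3, -2.9]
opening: 0.0511
gripper_force: 40.0
```

```bash
python3 -m jog '0.4 0 0 0.0006 0; 0.4 0 0 0 0; 0.4 0 0 0 0'
```

```text
t: 15.27
tool_pos: [0.58, -0.2279, 0.193]
orientation: [-3.142, 0.001, 0.0]
force: [0.4, -0.4, -3.6]
opening: 0.0513
gripper_force: 40.0
```

```bash
python3 -m jog '0.4 0 0 0.0006 0; 0.4 0 0 0 0; 0.4 0 0 0 0'
```

```text
t: 15.52
tool_pos: [0.58, -0.2279, 0.1924]
orientation: [-3.142, 0.001, 0.0]
force: [-0.8, 0.5, -3.4]
opening: 0.0514
gripper_force: 40.0
```

```bash
python3 -m jog '0.4 0 0 0.0006 0; 0.4 0 0 0 0; 0.4 0 0 0 0'
```

```text
t: 15.77
tool_pos: [0.58, -0.2279, 0.1918]
orientation: [-3.142, 0.001, 0.0]
force: [-0.1, 0.0, -3.2]
opening: 0.0514
gripper_force: 40.0
```

```bash
python3 -m jog '0.4 0 0 0.0006 0; 0.4 0 0 0 0; 0.4 0 0 0 0'
```

```text
t: 16.02
tool_pos: [0.5801, -0.228, 0.1916]
orientation: [3.141, -0.001, 0.0]
force: [-0.1, -0.4, -0.2]
opening: 0.0509
gripper_force: 40.0
```

Contact is starting: the load has come off by about 3 N at TCP z 0.1916. One more small step to confirm.

```bash
python3 -m jog '0.4 0 0 0.0003 0; 0.4 0 0 0 0; 0.4 0 0 0 0; 0.4 0 0 0 0' 20; python3 - <<'E'
from m import *
a,b=cam("scene"),cam("side");print(robot.read_state()["force"])
f=lambda c,x,y,W,H,o:cv2.resize(c["color"][y:y+H,x:x+W,::-1],o,interpolation=cv2.INTER_CUBIC)
cv2.imwrite("pics/s3.png",np.hstack([f(a,105,125,80,80,(400,400)),f(b,270,90,80,80,(400,400))]))
E
```

```text
t: 16.35
tool_pos: [0.5802, -0.228, 0.1915]
orientation: [3.141, -0.001, 0.001]
force: [-3.9, 1.3, 6.1]
opening: 0.0519
gripper_force: 20.0
[-3.83161648  1.03286366  5.40893119]
```

View pics/s3.png

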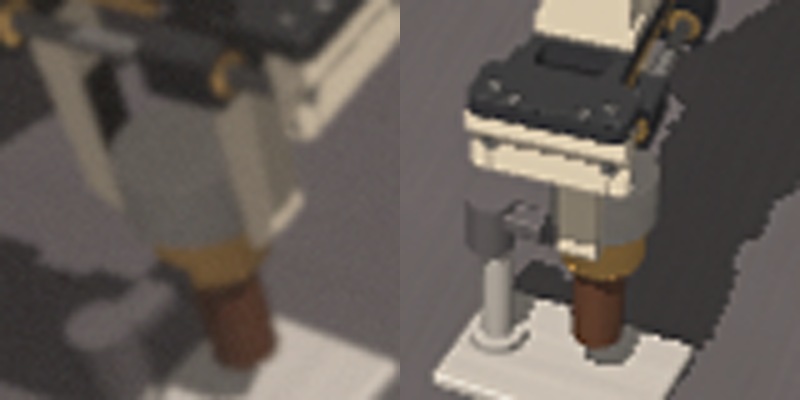

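Both views show the head resting on the brass ring with the handle through it, and the ring carries the load. Releasing.

```bash
python3 -m jog '0.45 0 0 -0.0003 0; 0.6 0 0 0 0; 0.7 0 0 0 0; 0.8 0 0 0 0; 0.9 0 0 0 0; 0.95 0 0 0 0; 0.95 0 0 0 0; 0.95 0 0 0 0' 10 && python3 -m jog '0.95 0 0 -0.005 0; 0.95 0 0 -0.015 0; 0.95 0 0 -0.025 0; 0.95 0 0 -0.03 0; 0.95 0 0 -0.03 0; 0.95 0 0 -0.02 0; 0.95 0 0 0 0; 0.95 0 0 0 0; 0.95 0 0 0 0' && python3 - <<'E'
from m import *
a,b,w=cam("scene"),cam("side"),cam("wrist");print(robot.read_state()["force"])
f=lambda c,x,y,W,H,o:cv2.resize(c["color"][y:y+H,x:x+W,::-1],o,interpolation=cv2.INTER_CUBIC)
cv2.imwrite("pics/e.png",np.vstack([np.hstack([f(a,105,125,80,80,(400,300)),f(b,270,90,80,80,(400,300))]),np.hstack([f(a,0,0,560,420,(400,300)),f(w,0,0,560,420,(400,300))])]))
E
```

```text
t: 17.12
tool_pos: [0.5801, -0.228, 0.1912]
orientation: [-3.142, 0.001, 0.0]
force: [0.2, 0.1, -0.4]
opening: 0.0873
gripper_force: 0.0
t: 17.87
tool_pos: [0.5798, -0.2278, 0.3155]
orientation: [-3.141, 0.001, 0.001]
force: [0.1, -0.4, 0.1]
opening: 0.0883
gripper_force: 0.0
[-0.18738136  0.60348697 -0.68777568]
```

View pics/e.png

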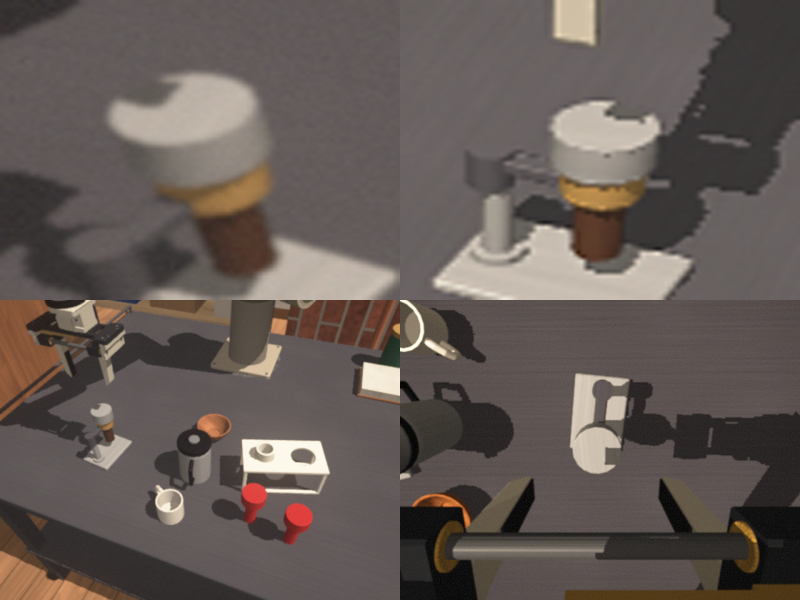

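The tamper sits level on the ring, the gripper is clear above it, and the jug, cup, bowl and red look-alikes have not moved.

```bash
python3 -c "
from plant import robot
print(robot.close_job())"
```

```text
the job is handed in; nothing more can be done
None
```

The tamper now rests in its brass ring holder, let go without being dropped or forced; the jug, cup and bowl were left where they stood, and the job was handed in at about 18 s.

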